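# Rehang the washed lift-off door of a drying cabinet

## Task

The drying cabinet's lift-off door has been washed and stands in the drip stand: lift it out, hold it standing open in front of the cabinet and lower it gently until both its hinge sockets have slipped over the two upright pintles and rest fully home. The hinge strip may sit a few millimetres to either side in its slots, so feel for the pins and never force or drop the door. Then swing the door gently shut against its seal, let go of it, and leave everything else on the bench as it stands.

Things in the scene. Friction and masses are not known exactly. Their poses are not given: they have to be found in the camera images.
- cabinet: white bench-top drying cabinet, 210 wide (y) x 100 deep (x) x 175 mm high, fixed; origin at the centre of its underside, z up. Its open front faces its own -x, at x = -50 mm, with a steel hinge strip on the right-hand border (-y) carrying two upright pintles, one straight above the other. Beakers and vials stand inside
- hinge_low (a point): middle place of the lower pintle's shoulder: cabinet x = -65, y = -88, z = 30 mm, axes as the cabinet. The strip is clamped through cross slots, so the real pintles (both together) stand off this point along the cabinet's y, to one side or the other, by at least 2 and at most 5.5 mm; x and z are true. The strip does not yield to normal forces
- hinge_high (a point): the same for the upper pintle's shoulder, z = 125 mm. Each pintle is a pin 7 mm in diameter and 16 mm long, its tip bevelled by 0.5 mm, on a shoulder 12 mm in diameter and 16 mm long where the socket comes to rest, borne by a bracket arm behind it; pin tips at cabinet z = 46 and 141 mm
- seal (a point): middle of the front of the dark rubber seal round the cabinet's opening, cabinet x = -58, y = 4, z = 90 mm; it stands 8 mm proud, spans y = -66 to +74, z = 18 to 162 mm, and stops the shut door, whose back then lies 1 mm from it
- door: lift-off door, about 0.18 to 0.29 kg: aluminium frame round a clear pane 6 mm thick; panel 150 wide (y) x 12 thick (x) x 150 mm high; origin under the centre of its lower edge, z up, outer face -x. Shut, its axes agree with the cabinet's; standing open square to the front it is turned +90 degrees (counter-clockwise from above). It hangs by weight alone and swings freely
- door_center (a point): centre of the door's panel, 75 mm above its lower edge, axes as the door. The frame can be gripped across its 12 mm thickness along the top edge (top rail 18 mm high, 24 mm at the sides). A black knob stands 22 mm out of the outer face at door y = +63, z = 78 mm
- door_socket_low (a point): centre of the mouth (flat underside) of the lower socket: door x = 0, y = -87, z = 15 mm; axes as the door. It comes to rest on the lower pintle's shoulder. The sockets are two steel lugs on the door's -y edge, 22 mm in outer diameter and 20 mm long, with bores 9 mm in diameter right through
- door_socket_high (a point): the same for the upper socket, door z = 110 mm; it meets the upper pintle as the lower one meets the lower. To get there the door comes in from the front, its lower lug passing between the two pintles just above the lower tip
- drip_stand: white drip tray 85 (x) x 170 (y) x 12 mm, fixed, origin under its centre, with two pairs of steel pegs 50 mm high (8 mm in diameter, at x = +-11, y = +-58 mm). At the start the door stands upright between the pegs on the tray's floor, 6 mm above the worktop, its axes parallel to the tray's; it lifts straight out
- beaker_a: empty clear sample beaker, 50 x 55 x 62 mm high, standing, to be left alone; origin at the centre of its underside
- beaker_b: clear sample beaker with green leaf, 50 x 55 x 62 mm high, standing, to be left alone; origin at the centre of its underside
- beaker_c: clear sample beaker with red leaf, 50 x 55 x 62 mm high, standing, to be left alone; origin at the centre of its underside
- vial_loose: small screw-cap vial, 27 mm in diameter, 51 mm high, to be left alone; origin at the centre of its underside
- wash_bottle: white squeeze wash bottle with a swan neck, 208 mm high, at the back under the rack, to be left alone; origin under it
- tape_roll: roll of label tape lying flat, 72 mm in diameter, 18 mm high, to be left alone; origin at the centre of its underside

How it is judged:
By the outcome, as a careful person would: the job done as asked, in the order asked, and still so for the second after the job is handed in, with the robot touching nothing.
It also fails if it takes over 67 s, if anything falls off the work surface, if the arm or the gripper's body presses on something with over 40 N, if the wrist force passes 120 N, or if a joint passes its speed limit or range.

## Robot

A 6-joint arm with a two-finger parallel gripper is mounted at the origin on a cart in front of the work surface, level with it; the furniture and walls round the work are solid. World frame = base frame: x ahead of the robot, y to its left, z up, the work surface at z = 0. Lengths are in mm, angles in rad, forces in N, time in s.
With the tool pointing down it reaches from about 300 to 875 mm from the base axis. Payload 6.4 kg.
Tool frame: the origin (TCP) lies at the centre of the arm's flange, where the gripper is bolted on; the fingertips stand 166 mm ahead of it and the grasp point (between the pads) lies 147 mm ahead of it; z points along the fingers, y is the line along which they close (so a half turn about z gives the same grasp; the last joint's range is limited). The gripper opens to 88 mm and grips with 3 to 60 N. Pads are 18 mm wide; open, the fingers measure 123 mm over their backs; the gripper's body (75 mm by 187 mm) begins 45 mm behind the grasp point.
Start: joints at [-1.374, 0.181, 1.607, -0, 1.354, -0.206], TCP at [225.415, -528.99, 404.714] pointing down, gripper open.
Joint ranges: [-2.99, 2.99], [-0.89, 2.07], [0.3, 2.58], [-1.14, 4.28], [0, 2.63], [-3.12, 3.12]. Speed limits (rad/s): [2.57, 2.57, 3.01, 3.14, 3.14, 3.14].

## Interface

Orientations are given as a unit quaternion [x, y, z, w].
In Python, from station import r gives the robot as it stands. The module is installed in compiled form; this text tells all that it offers.
- The arm moves only by the tool drive_tool, never from a script. Its argument "deltas" is a list that holds one entry, the list of rows, each a list of 7 numbers: the shift along the tool's x, y, z in cm, then the turn, a rotation vector about the tool's x, y, z in degrees, then the closure, from -1 (fully open) to 1 (shut). A call has 1 to 10 rows; each row shifts and turns the commanded pose from where the row before left it, along the tool's axes as they then stand; what a row does not reach is not made up. A row lasts 1/12 s, in which the tool goes at most 41.7 mm and 7.16 degrees, less where a joint would pass 70% of its speed; a pose out of reach is approached as far as the arm can. A call is refused whole if a number of a shift passes 4.17 or a number of a turn 7.16, either way. A call with a gripper value outside its range is refused whole. The fingers move at their own pace and stop on an object; "squeeze" is the grip in N (left out, the last holds). Time passes only in rows, so rows that do not move let the fingers close. It gives the time, the measured TCP pose, the force, the opening and the grip force at its end, in the units of the state.
- r.observe(): the state, without advancing time (a new reading comes with each control period).
- r.capture(name): name is "scene" or "top"; returns the picture (400x640x3 uint8, blue, green, red); there is no depth.
- r.camera_params(name): a dict with "K" (3x3 intrinsics, pixels), "T" (4x4, takes a point from camera to world coordinates). Camera axes: x right, y up, looking along -z (the intrinsics and any distortion apply to the point x, -y, -z); pixel columns grow to the right and rows downward; lengths in mm; the calibration is good to about 2 mm. A picture is of the moment at which its call begins. camera_params takes no time and is no camera call.
- r.finish_job(): hands the job in; it is judged then, once.
Trained networks look in the newest picture that a camera, given by its name, has taken for a name from the list of things; names that differ only in an ending like _2 or _b are one class to them, and where a whole thing is asked for, a point or a joint stands for the part that bears it (a point fixed in the world has none). Each returns a list of dicts, best first, with "conf" (0 to 1); they miss things now and then, are a little off and sometimes report something else, mostly with a low value. They report only what shows in the picture. A call takes as long as a camera call.
- r.outline_of(camera, query): "mask" (400x640 bool, what is visible of it) and "bbox" ([left, top, right, bottom] in pixels, round what is visible of it).
The state is a dict: "time_s": time; "q": joint angles; "qd": joint speeds; "joint_torque": joint torques, N m; "position": TCP position; "tool_rot": TCP orientation; "wrist_force": force on the tool from outside, world axes, zero at the start; "torque": the same for the moment, N m; "finger_gap": finger opening in mm; "grasp_force": force on a finger pad.
Only numpy, scipy, OpenCV 4.12 (cv2) and the standard library are available. Lean on these libraries where they do the work, as an engineer would, in place of code of your own. Each camera call takes 0.05 s, during which the arm holds its last target. There are 200 camera calls.

## Working session

There is one attempt and no reset: what is moved stays moved. The work goes in short steps, Python scripts to look and compute and a tool call to move; the robot and the scene stay as the last step left them, time stands still between calls to the robot, and variables do not carry over. Pictures are saved under pics/ and viewed, at most 10 in all, crops included, and the job is handed in when it is done.

Besides the shell and the picture viewer there is one more tool, called by a JSON object that holds its "method" and its "body", one argument or row to a line. drive_tool: Moves the arm, as the interface text tells. Its arguments: {"type":"object","properties":{"deltas":{"type":"array","items":{"type":"array","items":{"type":"array","items":{"type":"number"}}}},"squeeze":{"type":"number"}},"required":["deltas"]}

```bash
mkdir -p pics; python3 - <<'E'
from station import r
import cv2,numpy as np
np.set_printoptions(precision=2,suppress=True)
for n in("scene","top"):
    cv2.imwrite(f"pics/{n}0.png",r.capture(n)); p=r.camera_params(n); print(n,{k:np.array(v) if k in 'KT' else v for k,v in p.items()})
    for q in("cabinet","door","drip_stand"):
        for d in r.outline_of(n,q)[:2]: print(q,round(d["conf"],2),d["bbox"],d["mask"].sum())
print(r.observe())
E
```

```text
scene {'K': array([[419.56,   0.  , 322.39],
       [  0.  , 419.56, 196.58],
       [  0.  ,   0.  ,   1.  ]]), 'T': array([[   0.71,    0.28,   -0.64, -147.17],
       [  -0.7 ,    0.27,   -0.66, -977.11],
       [  -0.01,    0.92,    0.39,  492.39],
       [   0.  ,    0.  ,    0.  ,    1.  ]])}
cabinet 0.87 [261.8, 153.1, 324.9, 227.2] 2955
cabinet 0.48 [322.9, 176.0, 369.0, 254.2] 2265
door 0.78 [326.1, 175.4, 369.6, 257.0] 2253
drip_stand 0.87 [310.5, 215.9, 381.2, 264.9] 1058
top {'K': array([[465.24,   0.  , 314.81],
       [  0.  , 465.24, 204.42],
       [  0.  ,   0.  ,   1.  ]]), 'T': array([[  -0.01,    0.98,   -0.18,  350.06],
       [  -1.  ,   -0.01,    0.03, -313.08],
       [   0.03,    0.18,    0.98,  988.44],
       [   0.  ,    0.  ,    0.  ,    1.  ]])}
cabinet 0.86 [149.7, 145.1, 276.6, 227.4] 8386
drip_stand 0.95 [308.3, 176.3, 357.8, 257.5] 2255
{'time_s': 0.4, 'q': array([-1.37,  0.18,  1.61, -0.  ,  1.35, -0.21]), 'qd': array([ 0., -0., -0.,  0.,  0., -0.]), 'joint_torque': array([ -0.  , -43.33, -34.17,   0.07,   0.03,  -0.  ]), 'position': array([ 225.4 , -528.96,  404.57]), 'tool_rot': array([ 0.98,  0.2 , -0.  , -0.  ]), 'wrist_force': array([ 0.53, -0.31, -0.65]), 'torque': array([-0.02, -0.03, -0.04]), 'grasp_force': 0.0, 'finger_gap': 88.21890127599127}
```

View pics/scene0.png

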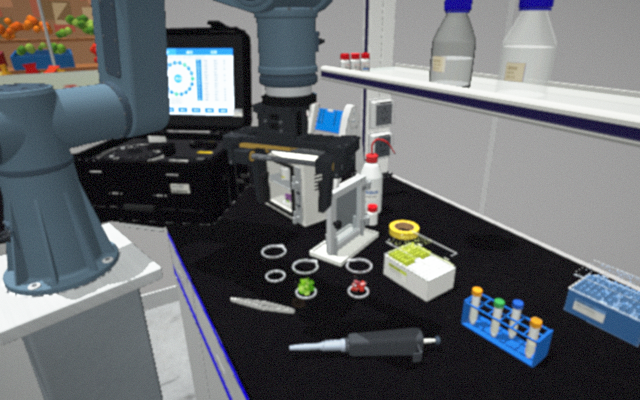

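View pics/top0.png

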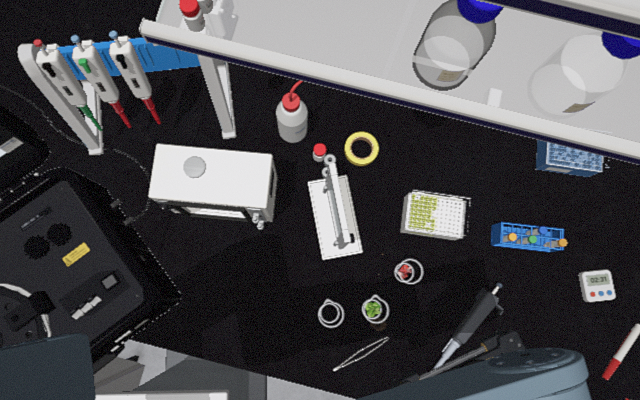

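The scene view shows the door standing in the stand at about (347,215), with the cabinet at (295,190). In the top view the cabinet is at (213,185). The stand is at (334,217), with the door's lugs at its upper end (330,160) and the knob on its right side (353,238). I'll zoom in for corner picks.

```bash
python3 - <<'E'
import cv2
im=cv2.imread("pics/top0.png")[135:270,140:370]
cv2.imwrite("pics/topc.png",cv2.resize(im,None,fx=3.4,fy=3.4,interpolation=cv2.INTER_CUBIC))
im=cv2.imread("pics/scene0.png")[140:270,250:390]
cv2.imwrite("pics/scenec.png",cv2.resize(im,None,fx=4.5,fy=4.5,interpolation=cv2.INTER_CUBIC))
E
```

```text
(no output)
```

View pics/topc.png

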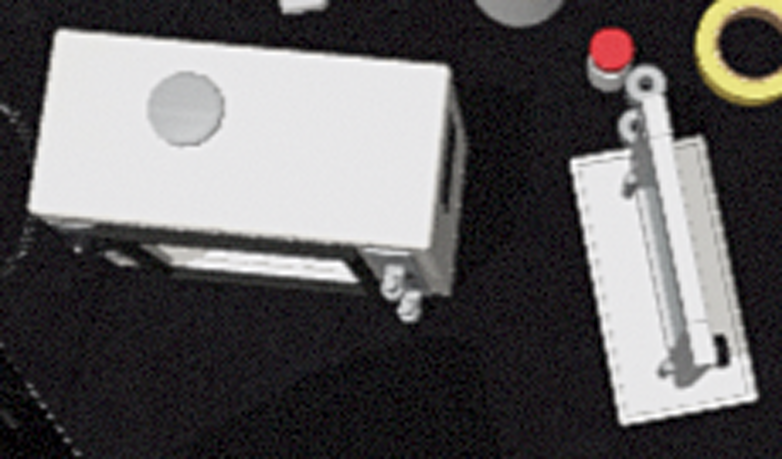

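View pics/scenec.png

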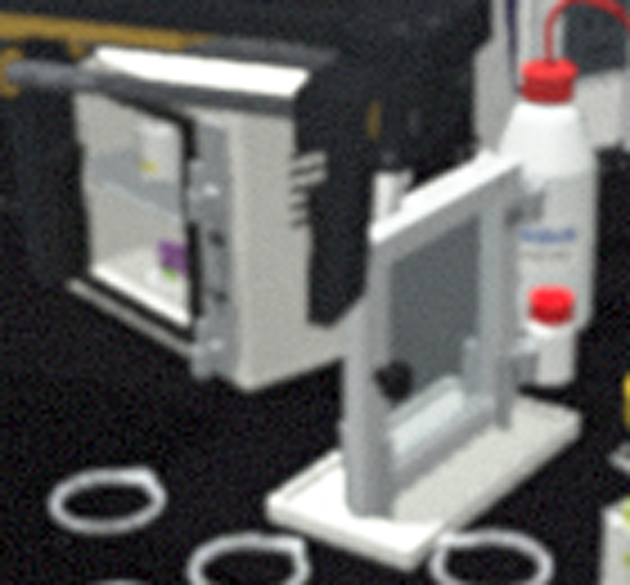

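The top crop shows the four corners of the cabinet roof, two pintles at crop (395,270) and (411,298), the stand corners, and the upper lug at (646,83). The scene crop adds the cabinet's lower corner (247,388), the stand corners and the door corners. Next I'll fit the poses.

```bash
cat > h.py <<'E'
from station import r
import numpy as np,cv2
from scipy.optimize import least_squares
from scipy.spatial.transform import Rotation as R
np.set_printoptions(precision=2,suppress=True)
def proj(n,P):
    p=r.camera_params(n);K=np.array(p["K"]);T=np.linalg.inv(np.array(p["T"]))
    c=np.asarray(P,float)@T[:3,:3].T+T[:3,3]; c=c*[1,-1,-1]; u=c@K.T; return u[:,:2]/u[:,2:]
def W(pose,P):
    x,y,a=pose; P=np.atleast_2d(np.asarray(P,float)); c,s=np.cos(a),np.sin(a)
    return np.c_[x+c*P[:,0]-s*P[:,1],y+s*P[:,0]+c*P[:,1],P[:,2]]
def fit(obs,x0):
    f=lambda q:np.concatenate([(proj(n,W(q,[o[0] for o in l]))-np.array([o[1] for o in l],float)).ravel() for n,l in obs.items() if l])
    s=least_squares(f,x0,loss="soft_l1",f_scale=1.0,x_scale=[10,10,.05]); return s.x,f(s.x).reshape(-1,2)
t=lambda u,v:((u+.5)/3.4-.5+140,(v+.5)/3.4-.5+135)
s=lambda u,v:((u+.5)/4.5-.5+250,(v+.5)/4.5-.5+140)
E
python3 - <<'E'
from h import *
a,b=[ (q) for q in (0,0)]
cab,res=fit({"top":[((50,105,175),t(57,30)),((50,-105,175),t(451,65)),((-50,-105,175),t(430,249)),((-50,105,175),t(33,211))],"scene":[((-50,-105,0),s(247,388))]},[550,-100,0])
print("cab",cab,np.degrees(cab[2]));print(res)
for nm,z in(("up",141),("low",46)):
  for off in(-5.5,0,5.5):
    p=proj("top",W(cab,[[-65,-88+off,z]]))[0]; print(nm,off,(p-[140,135]+.5)*3.4-.5, (proj("scene",W(cab,[[-65,-88+off,z]]))[0]-[250,140]+.5)*4.5-.5)
st,res=fit({"top":[((-42.5,-85,12),t(571,159)),((42.5,-85,12),t(703,136)),((42.5,85,12),t(758,400)),((-42.5,85,12),t(624,425))],"scene":[]},[500,-330,1.6])
# which orientation: report stand as door-like yaw
print("st",st,np.degrees(st[2]));print(res)
st,res=fit({"top":[((42.5,-85,12),t(571,159)),((-42.5,-85,12),t(703,136)),((-42.5,85,12),t(758,400)),((42.5,85,12),t(624,425))],"scene":[((42.5,85,12),s(268,500)),((-42.5,85,12),s(412,562)),((-42.5,-85,12),s(578,416))]},[500,-330,1.6])
print("st",st,np.degrees(st[2]));print(res)
dr,res=fit({"top":[((0,-87,136),t(646,83)),((0,-87,41),t(630,126)),((6,75,156),t(697,364)),((-6,75,156),t(714,361))],"scene":[((-6,75,156),s(375,242)),((-6,75,6),s(368,517))]},list(st))
print("door",dr,np.degrees(dr[2]));print(res)
E
```

```text
cab [ 552.28 -150.73   -0.1 ] -5.736037492618061
[[ 0.04 -0.5 ]
 [ 0.13 -0.13]
 [ 0.44 -0.02]
 [-1.32  0.39]
 [ 0.08  2.39]]
up -5.5 [412.12 285.04] [205.54 167.9 ]
up 0 [401.97 284.12] [199.73 165.27]
up 5.5 [391.81 283.2 ] [193.96 162.66]
low -5.5 [426.15 308.65] [211.59 326.46]
low 0 [417.   307.82] [205.95 323.33]
low 5.5 [407.85 306.99] [200.36 320.22]
st [ 500.73 -402.74    1.38] 78.83968294543965
[[ 62.76   0.35]
 [-14.77  -0.06]
 [-45.12  -0.2 ]
 [ 34.21  -0.1 ]]
st [ 500.81 -383.37    1.75] 100.39104950332579
[[ 0.41  0.37]
 [ 0.17 -0.03]
 [ 0.52 -0.35]
 [ 0.28  0.07]
 [-0.16 -0.44]
 [-0.76 -3.1 ]
 [-0.14 -0.75]]
door [ 507.32 -380.39    1.77] 101.15142666467662
[[-1.34 -0.38]
 [ 0.91 -0.57]
 [-0.01 -0.03]
 [ 1.49 -0.5 ]
 [-2.59  0.36]
 [-0.79  0.97]]
```

```bash
cat >> h.py <<'E'
def plan(tx,ty,tz,yaw,n,base=None):
    """rows toward TCP target; yaw = world angle of tool x (deg), tool pointing down"""
    o=r.observe(); p0=np.array(o["position"]);A=R.from_quat(o["tool_rot"])
    B=R.from_euler("z",yaw,degrees=True)*R.from_euler("x",180,degrees=True)
    rv=(A.inv()*B).as_rotvec(); d=(np.array([tx,ty,tz])-p0)/n; C=A
    print("now",p0,"yaw",np.degrees(np.arctan2(*A.as_matrix()[[1,0],0])),"n",n)
    for i in range(n):
        x=np.r_[C.inv().apply(d)/10,np.degrees(rv/n)]
        if i in(0,n//2,n-1): print(i,x)
        C=C*R.from_rotvec(rv/n)
E
python3 - <<'E'
from h import *
plan(505,-381.5,404,10.6,10)
E
```

```text
now [ 225.4  -528.96  404.57] yaw 23.079149750752894 n 10
0 [ 3.15 -0.26  0.01 -0.   -0.    1.25]
5 [ 3.1  -0.6   0.01 -0.   -0.    1.25]
9 [ 3.04 -0.87  0.01 -0.   -0.    1.25]
```

{"method": "drive_tool", "body": {
  "deltas": [
    [[3.15,-0.26,0,0,0,1.25,-1],[3.14,-0.33,0,0,0,1.25,-1],[3.13,-0.4,0,0,0,1.25,-1],[3.12,-0.46,0,0,0,1.25,-1],[3.11,-0.53,0,0,0,1.25,-1],[3.1,-0.6,0,0,0,1.25,-1],[3.09,-0.67,0,0,0,1.25,-1],[3.07,-0.73,0,0,0,1.25,-1],[3.06,-0.8,0,0,0,1.25,-1],[3.04,-0.87,0,0,0,1.25,-1]]
  ]
}}

```text
time_s: 1.23
position: [506.2, -380.8, 404.8]
tool_rot: [0.996, 0.092, 0.0, 0.0]
wrist_force: [-0.1, -1.2, 0.5]
finger_gap: 88.1
grasp_force: 0.0
```

{"method": "drive_tool", "body": {
  "deltas": [
    [[0,0,0,0,0,0,-1],[0,0,0,0,0,0,-1]]
  ]
}}

```text
time_s: 1.4
position: [506.0, -380.7, 404.4]
tool_rot: [0.996, 0.094, -0.0, -0.0]
wrist_force: [-1.0, 0.0, -0.2]
finger_gap: 87.9
grasp_force: 0.0
```

```bash
python3 - <<'E'
from h import *
plan(505,-381.5,293,10.6,5)
im=np.hstack([cv2.resize(r.capture("top")[135:270,240:370],None,fx=3,fy=3,interpolation=cv2.INTER_CUBIC),cv2.resize(r.capture("scene")[135:270,250:385],None,fx=3,fy=3,interpolation=cv2.INTER_CUBIC)])
cv2.imwrite("pics/a.png",im)
E
```

```text
now [ 506.01 -380.69  404.44] yaw 10.76766709469282 n 5
0 [-0.02  0.01  2.23 -0.    0.    0.03]
2 [-0.02  0.01  2.23 -0.    0.    0.03]
4 [-0.02  0.01  2.23 -0.    0.    0.03]
```

View pics/a.png

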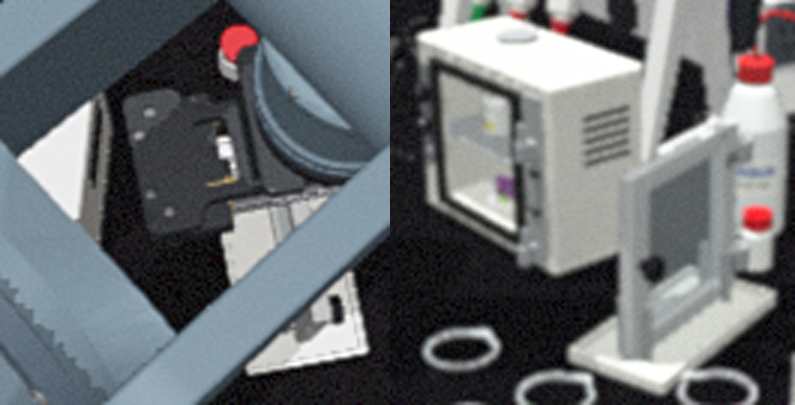

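In the top view the gripper sits over the door, and the scene view gives an unobstructed view of the cabinet. I'll descend.

{"method": "drive_tool", "body": {
  "deltas": [
    [[0,0,2.2,0,0,0,-1],[0,0,2.2,0,0,0,-1],[0,0,2.2,0,0,0,-1],[0,0,2.2,0,0,0,-1],[0,0,1.2,0,0,0,-1],[0,0,1.1,0,0,0,-1],[0,0,0,0,0,0,-1]]
  ]
}}

```text
time_s: 2.08
position: [503.6, -382.0, 291.5]
tool_rot: [0.996, 0.092, -0.001, -0.001]
wrist_force: [-0.4, 0.1, -0.6]
finger_gap: 88.0
grasp_force: 0.0
```

```bash
python3 - <<'E'
from h import *
c=r.capture("scene"); f=lambda v:cv2.resize(v,None,fx=5,fy=5,interpolation=cv2.INTER_CUBIC)
cv2.imwrite("pics/b.png",np.hstack([f(c[140:235,255:340]),f(c[140:235,320:385])]))
E
```

```text
(no output)
```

View pics/b.png

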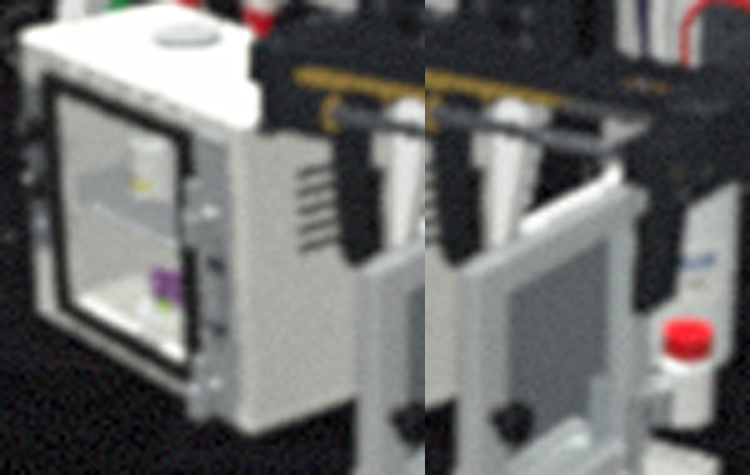

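The fingers straddle the door's top rail, on its left and right sides. I'll close.

{"method": "drive_tool", "body": {
  "deltas": [
    [[0,0,0,0,0,0,1],[0,0,0,0,0,0,1],[0,0,0,0,0,0,1],[0,0,0,0,0,0,1],[0,0,0,0,0,0,1],[0,0,0,0,0,0,1],[0,0,0,0,0,0,1],[0,0,0,0,0,0,1]]
  ],
  "squeeze": 30
}}

```text
time_s: 2.8
position: [504.9, -381.8, 293.8]
tool_rot: [0.996, 0.092, 0.0, 0.0]
wrist_force: [1.0, 0.0, 0.3]
finger_gap: 36.8
grasp_force: 0.0
```

{"method": "drive_tool", "body": {
  "deltas": [
    [[0,0,0,0,0,0,1],[0,0,0,0,0,0,1],[0,0,0,0,0,0,1],[0,0,0,0,0,0,1],[0,0,0,0,0,0,1],[0,0,0,0,0,0,1]]
  ]
}}

```text
time_s: 3.3
position: [504.8, -381.8, 293.7]
tool_rot: [0.996, 0.092, -0.0, -0.0]
wrist_force: [-0.1, 0.7, 0.1]
finger_gap: 11.8
grasp_force: 30.0
```

{"method": "drive_tool", "body": {
  "deltas": [
    [[0,0,-0.5,0,0,0,1],[0,0,-1,0,0,0,1],[0,0,-1,0,0,0,1],[0,0,-1,0,0,0,1],[0,0,-1,0,0,0,1],[0,0,-1.5,0,0,0,1],[0,0,-1.5,0,0,0,1],[0,0,-0.5,0,0,0,1],[0,0,0,0,0,0,1],[0,0,0,0,0,0,1]]
  ]
}}

```text
time_s: 4.13
position: [504.8, -381.7, 374.0]
tool_rot: [0.996, 0.092, 0.0, 0.0]
wrist_force: [0.4, 0.6, -1.8]
finger_gap: 11.3
grasp_force: 30.0
```

```bash
python3 - <<'E'
from h import *
o=r.observe();print(o["wrist_force"],o["torque"],o["position"],R.from_quat(o["tool_rot"]).as_matrix())
c=r.capture("scene"); f=lambda v,k:cv2.resize(v,None,fx=k,fy=k,interpolation=cv2.INTER_CUBIC)
t_=r.capture("top")
cv2.imwrite("pics/c.png",np.hstack([f(c[130:250,255:385],4)[:480],f(t_[130:250,220:360],2)[:240].repeat(2,0)[:480]]) if 0 else f(c[140:240,255:385],6))
cv2.imwrite("pics/ctop.png",t_)
E
```

```text
[ 0.35  0.63 -1.81] [ 0.01  0.08 -0.03] [ 504.81 -381.74  374.03] [[ 0.98  0.18  0.  ]
 [ 0.18 -0.98 -0.  ]
 [ 0.    0.   -1.  ]]
```

View pics/c.png

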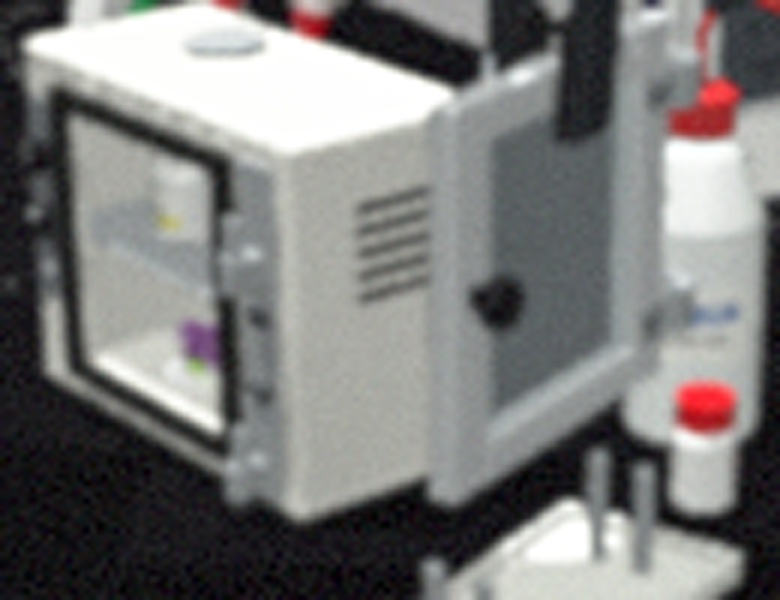

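The scene view shows the door lifted clear of the stand and hanging upright. I'll refine the cabinet and door poses from this view.

```bash
python3 - <<'E'
from h import *
s6=lambda u,v:((u+.5)/6-.5+255,(v+.5)/6-.5+140)
cs=[((-50,-105,0),s6(303,520)),((-50,-105,175),s6(290,157)),((-50,105,175),s6(24,43)),((-50,105,0),s6(48,382))]
ct=[((50,105,175),t(57,30)),((50,-105,175),t(451,65)),((-50,-105,175),t(430,249)),((-50,105,175),t(33,211))]
for o in({"top":ct},{"scene":cs},{"top":ct,"scene":cs}):
    c,res=fit(o,[552,-150,-.1]); print(c,np.degrees(c[2])); print(res.T)
    for z in(141,46):
        for off in(-5,0,5):
            P=W(c,[[-65,-88+off,z]]); print(z,off,(proj("top",P)[0]-[140,135]+.5)*3.4-.5,(proj("scene",P)[0]-[255,140]+.5)*6-.5)
Z=86.2
do=[((-6,75,Z),s6(440,505)),((-6,75,Z+150),s6(428,110)),((-28,63,Z+78),s6(500,302)),((0,-87,Z+25),s6(670,310))]
d,res=fit({"scene":do},[505,-381,1.75]);print("door",d,np.degrees(d[2]));print(res.T)
# pin zoom: intensity columns
im=cv2.imread("pics/top0.png")
E
```

```text
[ 552.19 -150.88   -0.1 ] -5.725864497049257
[[ 0.12  0.21  0.53 -1.23]
 [-0.44 -0.09  0.02  0.45]]
141 -5 [411.51 285.1 ] [243.64 223.86]
141 0 [402.28 284.27] [236.59 220.67]
141 5 [393.05 283.43] [229.59 217.5 ]
46 -5 [425.6 308.7] [251.72 435.24]
46 0 [417.28 307.95] [244.89 431.44]
46 5 [408.96 307.2 ] [238.1  427.67]
[ 552.2 -152.7   -0.1] -5.80948386274213
[[-0.07  0.15 -0.13  0.03]
 [ 2.23 -2.   -1.07  0.17]]
141 -5 [414.68 285.28] [246.18 224.93]
141 0 [405.45 284.44] [239.13 221.73]
141 5 [396.22 283.59] [232.12 218.55]
46 -5 [428.46 308.87] [254.18 436.51]
46 0 [420.14 308.1 ] [247.35 432.7 ]
46 5 [411.82 307.34] [240.55 428.91]
[ 552.44 -151.19   -0.1 ] -5.678221687000986
[[ 0.27  0.36  0.73 -1.03 -0.29 -0.09 -0.44 -0.27]
 [-0.53 -0.27 -0.16  0.37  2.   -2.16 -1.16  0.04]]
141 -5 [412.19 284.51] [244.82 223.88]
141 0 [402.96 283.68] [237.76 220.69]
141 5 [393.73 282.86] [230.75 217.53]
46 -5 [426.21 308.17] [252.86 435.26]
46 0 [417.89 307.42] [246.02 431.47]
46 5 [409.57 306.68] [239.22 427.7 ]
door [ 501.99 -381.71    1.68] 96.41520403195821
[[-1.19  0.3   0.36  0.11]
 [ 0.01 -0.36  1.2  -0.82]]
```

```bash
python3 - <<'E'
from h import *
c=cv2.imread("pics/top0.png")
s0=r.capture("scene")
f=lambda v:cv2.resize(v,(300,400),interpolation=cv2.INTER_CUBIC)
# each 15x20 px? -> 20x
A=f(c[208:234,247:266.__int__()+0][:, :]) if 0 else cv2.resize(c[208:233,246:271],(500,500),interpolation=cv2.INTER_CUBIC)
B=cv2.resize(s0[172:222,288:303],(180,600),interpolation=cv2.INTER_CUBIC)
out=np.zeros((600,690,3),np.uint8);out[:500,:500]=A;out[:,505:685]=B
cv2.imwrite("pics/pin.png",out)
E
```

```text
File "<stdin>", line 6
    A=f(c[208:234,247:266.__int__()+0][:, :]) if 0 else cv2.resize(c[208:233,246:271],(500,500),interpolation=cv2.INTER_CUBIC)
                         ^
SyntaxError: invalid decimal literal
```

```bash
python3 - <<'E'
from h import *
c=cv2.imread("pics/top0.png")
s0=r.capture("scene")
A=cv2.resize(c[208:233,246:271],(500,500),interpolation=cv2.INTER_CUBIC)
B=cv2.resize(s0[172:222,288:303],(180,600),interpolation=cv2.INTER_CUBIC)
out=np.zeros((600,690,3),np.uint8);out[:500,:500]=A;out[:,505:685]=B
cv2.imwrite("pics/pin.png",out)
cab=[552.3,-151.2,np.radians(-5.7)]
for off in(-5,5):
  for z in(125,141,30,46):
    P=W(cab,[[-65,-88+off,z]]);print(off,z,(proj("top",P)[0]-[246,208]+.5)*20-.5,(proj("scene",P)[0]-[288,172]+.5)*12-.5+[505,0])
E
```

```text
-5 125 [322.04 243.36] [601.25 137.76]
-5 141 [306.9  217.86] [598.46  64.45]
-5 30 [401.72 377.61] [617.17 555.6 ]
-5 46 [389.4  356.85] [614.57 487.24]
5 125 [215.4  233.77] [573.26 124.61]
5 141 [198.3  208.09] [570.32  51.74]
5 30 [305.44 368.96] [590.03 540.1 ]
5 46 [291.52 348.06] [587.29 472.11]
```

View pics/pin.png

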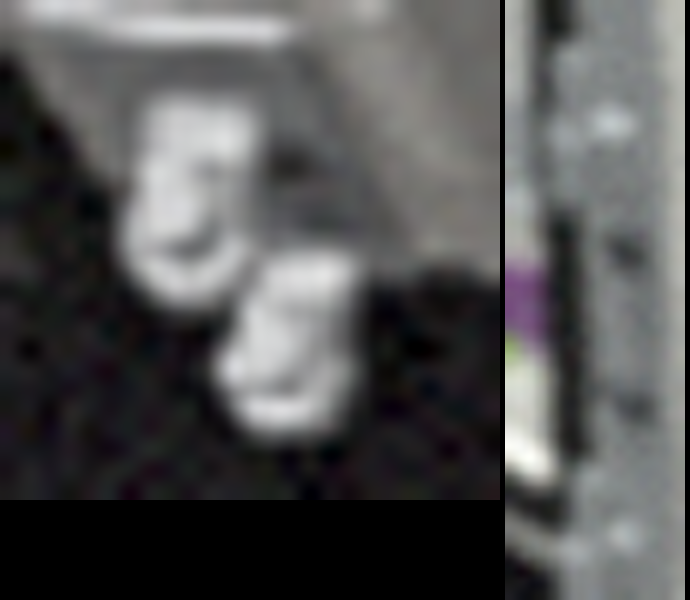

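The pintle zoom shows the upper shoulder centred at about (188,245) and the lower at about (285,375). So the pins sit on the +y side of nominal. Next I'll measure the lugs with the same camera so the bias cancels.

```bash
cat >> h.py <<'E'
def back(n,uv,z):
    p=r.camera_params(n);K=np.array(p["K"]);T=np.array(p["T"])
    d=np.linalg.inv(K)@[uv[0],uv[1],1]; d=T[:3,:3]@(d*[1,-1,-1]); k=(z-T[2,3])/d[2]; return T[:3,3]+k*d
E
python3 - <<'E'
from h import *
z20=lambda u,v:((u+.5)/20-.5+246,(v+.5)/20-.5+208)
u1=back("top",z20(188,245),125);l1=back("top",z20(285,375),30);print("pins",u1,l1)
cab=[552.3,-151.2,np.radians(-5.7)]
for p in(u1,l1):
    d=p[:2]-cab[:2];c,s_=np.cos(cab[2]),np.sin(cab[2]);print("local",c*d[0]+s_*d[1],-s_*d[0]+c*d[1])
a=np.radians(10.57);X=np.array([np.cos(a),np.sin(a)]);Y=np.array([np.sin(a),-np.cos(a)])
for uv,z in((t(646,83),136),(t(630,126),41)):
    p=back("top",uv,z)[:2];d=p-[504.8,-381.8];print("lug",p,"tool xy",d@X,d@Y)
# knob-end of top rail for check (door y=+75)
for u,v in((697,364),(714,361)):
    p=back("top",t(u,v),156)[:2]-[504.8,-381.8];print(p@X,p@Y)
# scene (lifted) lugs: lower lug outline centre
s6=lambda u,v:((u+.5)/6-.5+255,(v+.5)/6-.5+140)
for uv,z in((s6(672,310),86.2+25),(s6(672,78),86.2+120)):
    p=back("scene",uv,z)[:2]-[504.8,-381.8];print("scene lug",p@X,p@Y)
E
```

```text
pins [ 478.34 -224.79  125.  ] [ 478.77 -225.23   30.  ]
local -66.28611223063085 -80.5722146109726
local -65.81693533482463 -80.96620057720074
lug [ 591.91 -366.1 ] tool xy 88.51210345013887 0.5450028210717478
lug [ 591.46 -361.62] tool xy 88.88957985492166 -3.9404565512466925
-72.36919008044505 -6.15216899521532
-72.55461038237111 3.0102406856173647
scene lug 79.69478122413382 8.76714358291791
scene lug 84.48539522249204 2.8269142459725227
```

```bash
python3 - <<'E'
from h import *
plan(350,-330,374,-5.7,8)
E
```

```text
now [ 504.58 -381.54  372.49] yaw 10.579031826211686 n 8
0 [-1.78 -0.99 -0.02 -0.01  0.01  2.03]
4 [-1.9  -0.73 -0.02 -0.01  0.01  2.03]
7 [-1.97 -0.52 -0.02 -0.01  0.01  2.03]
```

{"method": "drive_tool", "body": {
  "deltas": [
    [[-1.78,-0.99,0,0,0,2.03,1],[-1.82,-0.93,0,0,0,2.03,1],[-1.85,-0.87,0,0,0,2.03,1],[-1.88,-0.8,0,0,0,2.03,1],[-1.9,-0.73,0,0,0,2.03,1],[-1.93,-0.66,0,0,0,2.03,1],[-1.95,-0.59,0,0,0,2.03,1],[-1.97,-0.52,0,0,0,2.03,1]]
  ]
}}

```text
time_s: 4.95
position: [349.1, -329.4, 372.8]
tool_rot: [0.999, -0.05, -0.0, -0.001]
wrist_force: [-0.8, -0.8, -2.2]
finger_gap: 11.5
grasp_force: 30.0
```

{"method": "drive_tool", "body": {
  "deltas": [
    [[-0.5,-1.9,0,0,0,0,1],[-0.5,-1.9,0,0,0,0,1],[-0.5,-1.9,0,0,0,0,1],[-0.5,-1.9,0,0,0,0,1],[-0.5,-1.9,0,0,0,0,1],[-0.5,-1.9,0,0,0,0,1],[0,0,0,0,0,0,1],[0,0,0,0,0,0,1]]
  ]
}}

```text
time_s: 5.62
position: [331.3, -212.8, 373.4]
tool_rot: [0.999, -0.049, -0.0, -0.0]
wrist_force: [-0.2, -0.5, -1.7]
finger_gap: 11.4
grasp_force: 30.0
```

```bash
python3 - <<'E'
from h import *
o=r.observe();print(o["wrist_force"],o["torque"])
# door z: TCP293.7->6 ; target door z 37 -> TCP 324.7
plan(331,-211,324.7,-5.7,5)
E
```

```text
[-0.19 -0.54 -1.75] [ 0.03  0.04 -0.01]
now [ 331.33 -212.84  373.35] yaw -5.589002047094181 n 5
0 [-0.01 -0.04  0.97 -0.    0.    0.02]
2 [-0.01 -0.04  0.97 -0.    0.    0.02]
4 [-0.01 -0.04  0.97 -0.    0.    0.02]
```

{"method": "drive_tool", "body": {
  "deltas": [
    [[0,-0.1,1,0,0,0,1],[0,-0.08,1,0,0,0,1],[0,0,1,0,0,0,1],[0,0,1,0,0,0,1],[0,0,0.85,0,0,0,1],[1,0,0,0,0,0,1],[1,0,0,0,0,0,1],[1,0,0,0,0,0,1],[0,0,0,0,0,0,1],[0,0,0,0,0,0,1]]
  ]
}}

```text
time_s: 6.45
position: [362.5, -214.9, 325.6]
tool_rot: [0.999, -0.049, 0.0, 0.0]
wrist_force: [-0.5, 0.1, -1.2]
finger_gap: 11.5
grasp_force: 30.0
```

{"method": "drive_tool", "body": {
  "deltas": [
    [[0.6,0,0,0,0,0,1],[0.6,0,0,0,0,0,1],[0.6,0,0,0,0,0,1],[0.6,0,0,0,0,0,1],[0.5,0,0,0,0,0,1],[0,0,0,0,0,0,1],[0,0,0,0,0,0,1],[0,0,0,0,0,0,1]]
  ]
}}

```text
time_s: 7.12
position: [390.3, -217.5, 325.1]
tool_rot: [0.999, -0.049, -0.0, -0.0]
wrist_force: [-1.3, -0.3, -1.9]
finger_gap: 11.7
grasp_force: 30.0
```

```bash
python3 - <<'E'
from h import *
o=r.observe();print(o["wrist_force"],o["torque"],o["position"])
c=r.capture("scene");cv2.imwrite("pics/sc2.png",c);r.capture("top");cv2.imwrite("pics/tp2.png",r.capture("top"))
a=cv2.resize(c[140:240,250:350],(500,500),interpolation=cv2.INTER_CUBIC)
b=cv2.resize(cv2.imread("pics/tp2.png")[190:290,220:280],(300,500),interpolation=cv2.INTER_CUBIC)
cv2.imwrite("pics/d.png",np.hstack([a,b]))
E
```

```text
[-1.29 -0.32 -1.93] [ 0.04  0.   -0.  ] [ 390.29 -217.52  325.06]
```

View pics/d.png

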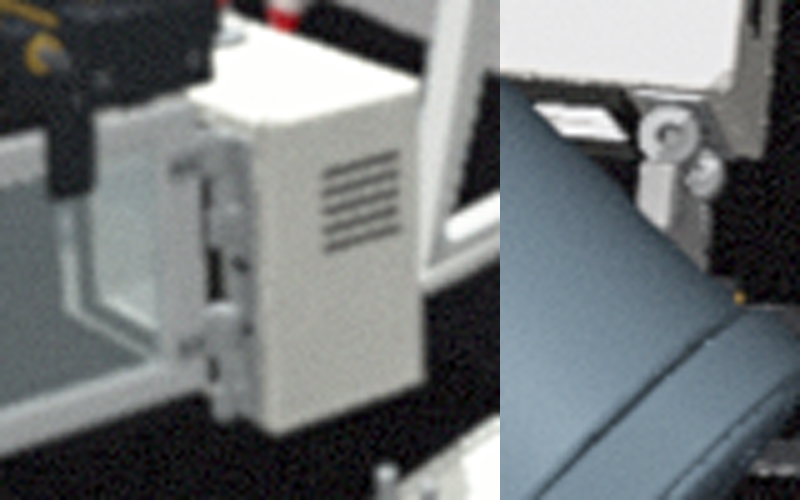

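The top view shows the upper lug over the pin at crop (668,135), with its bore visible, and the lower lug at (705,170). I'll compare these with the pin positions measured in the same camera.

```bash
python3 - <<'E'
from h import *
z5=lambda u,v:((u-500+.5)/5-.5+220,(v+.5)/5-.5+190)
print(back("top",z5(668,134),167.5),back("top",z5(706,171),72.5), "pins 478.34,-224.8 / 478.8,-225.2")
# Hough/template refinement of annulus
g=cv2.cvtColor(cv2.imread("pics/tp2.png"),cv2.COLOR_BGR2GRAY)[205:232,244:268]
G=cv2.resize(g,None,fx=10,fy=10,interpolation=cv2.INTER_CUBIC)
c=cv2.HoughCircles(cv2.GaussianBlur(G,(0,0),4),cv2.HOUGH_GRADIENT,1.5,40,param1=60,param2=20,minRadius=45,maxRadius=75);print(c)
if c is not None:
    for x,y,_ in c[0][:4]:
        uv=((x+.5)/10-.5+244,(y+.5)/10-.5+205);print(uv,back("top",uv,167.5),back("top",uv,72.5))
E
```

```text
[ 478.12 -226.01  167.5 ] [ 477.98 -231.11   72.5 ] pins 478.34,-224.8 / 478.8,-225.2
[[[108.75 117.75  72.45]
  [149.25 197.25  55.35]
  [ 95.25 249.75  63.45]]]
(np.float32(254.425), np.float32(216.325)) [ 478.24 -228.18  167.5 ] [ 493.07 -218.36   72.5 ]
(np.float32(258.475), np.float32(224.275)) [ 463.9 -235.5  167.5] [ 477.07 -226.52   72.5 ]
(np.float32(253.075), np.float32(229.525)) [ 454.61 -226.05  167.5 ] [ 466.71 -215.98   72.5 ]
```

{"method": "drive_tool", "body": {
  "deltas": [
    [[0,-0.05,0.1,0,0,0,1],[0,0,0.1,0,0,0,1],[0,0,0.1,0,0,0,1],[0,0,0.1,0,0,0,1],[0,0,0.1,0,0,0,1],[0,0,0.05,0,0,0,1],[0,0,0.05,0,0,0,1],[0,0,0.05,0,0,0,1],[0,0,0.05,0,0,0,1],[0,0,0,0,0,0,1]]
  ]
}}

```text
time_s: 8.1
position: [390.5, -217.1, 318.1]
tool_rot: [0.999, -0.049, 0.0, -0.0]
wrist_force: [0.1, -0.4, -2.8]
finger_gap: 11.5
grasp_force: 30.0
```

{"method": "drive_tool", "body": {
  "deltas": [
    [[0,0,0.05,0,0,0,1],[0,0,0.05,0,0,0,1],[0,0,0.05,0,0,0,1],[0,0,0.05,0,0,0,1],[0,0,0,0,0,0,1]]
  ]
}}

```text
time_s: 8.52
position: [390.4, -217.1, 316.1]
tool_rot: [0.999, -0.049, -0.0, -0.0]
wrist_force: [-0.1, 0.3, -1.9]
finger_gap: 11.4
grasp_force: 30.0
```

{"method": "drive_tool", "body": {
  "deltas": [
    [[0,0,0.08,0,0,0,1],[0,0,0.08,0,0,0,1],[0,0,0.08,0,0,0,1],[0,0,0.08,0,0,0,1],[0,0,0.08,0,0,0,1],[0,0,0,0,0,0,1]]
  ]
}}

```text
time_s: 9.02
position: [390.4, -217.1, 312.0]
tool_rot: [0.999, -0.049, -0.0, -0.0]
wrist_force: [1.3, 1.3, -2.4]
finger_gap: 11.5
grasp_force: 30.0
```

{"method": "drive_tool", "body": {
  "deltas": [
    [[0,0,0.08,0,0,0,1],[0,0,0.08,0,0,0,1],[0,0,0.08,0,0,0,1],[0,0,0.08,0,0,0,1],[0,0,0.08,0,0,0,1],[0,0,0.08,0,0,0,1],[0,0,0,0,0,0,1]]
  ]
}}

```text
time_s: 9.6
position: [390.4, -217.1, 307.3]
tool_rot: [0.999, -0.049, -0.0, -0.0]
wrist_force: [0.5, 0.3, -1.2]
finger_gap: 11.5
grasp_force: 30.0
```

{"method": "drive_tool", "body": {
  "deltas": [
    [[0,0,0.05,0,0,0,1],[0,0,0.05,0,0,0,1],[0,0,0.05,0,0,0,1],[0,0,0,0,0,0,1]]
  ]
}}

```text
time_s: 9.93
position: [390.4, -217.1, 305.8]
tool_rot: [0.999, -0.049, -0.0, -0.0]
wrist_force: [0.4, 0.0, -2.4]
finger_gap: 11.3
grasp_force: 30.0
```

{"method": "drive_tool", "body": {
  "deltas": [
    [[0,0,0.05,0,0,0,1],[0,0,0.05,0,0,0,1],[0,0,0.05,0,0,0,1],[0,0,0.05,0,0,0,1],[0,0,0.05,0,0,0,1],[0,0,0,0,0,0,1]]
  ]
}}

```text
time_s: 10.43
position: [390.4, -217.1, 303.3]
tool_rot: [0.999, -0.049, -0.0, -0.0]
wrist_force: [1.1, -0.2, -2.2]
finger_gap: 11.6
grasp_force: 30.0
```

{"method": "drive_tool", "body": {
  "deltas": [
    [[0,0,0.03,0,0,0,1],[0,0,0.03,0,0,0,1],[0,0,0,0,0,0,1]]
  ]
}}

```text
time_s: 10.68
position: [390.4, -217.1, 302.8]
tool_rot: [0.999, -0.049, 0.0, -0.0]
wrist_force: [0.5, -0.7, -1.8]
finger_gap: 11.9
grasp_force: 30.0
```

{"method": "drive_tool", "body": {
  "deltas": [
    [[0,0,0.03,0,0,0,1],[0,0,0.03,0,0,0,1],[0,0,0,0,0,0,1]]
  ]
}}

```text
time_s: 10.93
position: [390.4, -217.1, 302.2]
tool_rot: [0.999, -0.049, -0.0, 0.0]
wrist_force: [-0.4, -0.1, -0.7]
finger_gap: 11.6
grasp_force: 30.0
```

{"method": "drive_tool", "body": {
  "deltas": [
    [[0,0,0.03,0,0,0,1],[0,0,0.02,0,0,0,1],[0,0,0,0,0,0,1]]
  ]
}}

```text
time_s: 11.18
position: [390.4, -217.2, 301.8]
tool_rot: [0.999, -0.049, -0.0, 0.0]
wrist_force: [-2.1, 0.3, -0.1]
finger_gap: 11.3
grasp_force: 30.0
```

{"method": "drive_tool", "body": {
  "deltas": [
    [[0,0,0.03,0,0,0,1],[0,0,0.02,0,0,0,1],[0,0,0,0,0,0,1],[0,0,0,0,0,0,1]]
  ]
}}

```text
time_s: 11.52
position: [390.4, -217.2, 301.4]
tool_rot: [0.999, -0.049, -0.0, 0.0]
wrist_force: [-3.4, 1.5, 2.5]
finger_gap: 11.4
grasp_force: 30.0
```

The door is resting home: the load has gone to the hinge at door z ≈ 14–15. I'll release it and retreat upward.

{"method": "drive_tool", "body": {
  "deltas": [
    [[0,0,0,0,0,0,0.6],[0,0,0,0,0,0,0.2],[0,0,0,0,0,0,0],[0,0,0,0,0,0,0],[0,0,0,0,0,0,0],[0,0,0,0,0,0,0]]
  ]
}}

```text
time_s: 12.02
position: [390.5, -217.1, 301.2]
tool_rot: [0.999, -0.049, 0.0, 0.0]
wrist_force: [0.4, -0.2, -1.1]
finger_gap: 43.8
grasp_force: 0.0
```

{"method": "drive_tool", "body": {
  "deltas": [
    [[0,0,-1,0,0,0,0],[0,0,-1.5,0,0,0,0],[0,0,-2,0,0,0,0],[0,0,-2,0,0,0,0],[0,0,-1.5,0,0,0,0],[0,0,0,0,0,0,0]]
  ]
}}

```text
time_s: 12.52
position: [391.3, -217.8, 385.2]
tool_rot: [0.999, -0.049, 0.003, 0.002]
wrist_force: [1.0, -1.0, -0.3]
finger_gap: 44.0
grasp_force: 0.0
```

```bash
python3 - <<'E'
from h import *
o=r.observe();print(o["q"],o["position"],o["finger_gap"])
# check door stays open: masks & top-rail/outline
cv2.imwrite("pics/sc3.png",r.capture("scene"))
for d in r.outline_of("scene","door")[:1]:print(d["conf"],d["bbox"],d["mask"].sum())
P=np.array([478.3,-225.7]);yaw=np.radians(-5.7)
def tcp(th,rho,cl):  # th: deg from shut (90=open)
    ua=np.radians(84.3+th);u=np.array([np.cos(ua),np.sin(ua)]);n=np.array([-u[1],u[0]])
    tx=np.array([np.cos(yaw),np.sin(yaw)]);ty=np.array([np.sin(yaw),-np.cos(yaw)])
    h=17.5*abs(n@ty)+9*abs(n@tx); return P+rho*u+(6+h+cl)*n
print("start",tcp(90,135,25))
Rm=np.array([[np.cos(yaw),np.sin(yaw)],[np.sin(yaw),-np.cos(yaw)]])
prev=tcp(90,135,25)
for th in list(range(90,-1,-5)):
    p=tcp(th,135,0);print(th,p,(Rm@(p-prev))/10);prev=p
E
```

```text
[-0.77 -0.1   1.94  0.    1.3   0.9 ] [ 391.26 -217.82  385.22] 44.037840059050964
0.95 [230.1, 169.6, 300.6, 242.8] 3468
start [ 339.15 -260.55]
90 [ 341.63 -235.68] [-0.  -2.5]
85 [ 341.15 -224.43] [-0.16 -1.11]
80 [ 341.63 -213.04] [-0.07 -1.14]
75 [ 343.1  -201.59] [ 0.03 -1.15]
70 [ 345.59 -190.15] [ 0.13 -1.16]
65 [ 349.12 -178.84] [ 0.24 -1.16]
60 [ 353.7  -167.76] [ 0.35 -1.15]
55 [ 359.33 -157.  ] [ 0.45 -1.13]
50 [ 365.99 -146.68] [ 0.56 -1.09]
45 [ 373.65 -136.9 ] [ 0.67 -1.05]
40 [ 382.28 -127.78] [ 0.77 -0.99]
35 [ 391.82 -119.43] [ 0.87 -0.93]
30 [ 402.2  -111.94] [ 0.96 -0.85]
25 [ 413.34 -105.41] [ 1.04 -0.76]
20 [425.15 -99.93] [ 1.12 -0.66]
15 [437.51 -95.58] [ 1.19 -0.56]
10 [450.33 -92.42] [ 1.24 -0.44]
5 [463.46 -90.51] [ 1.29 -0.32]
0 [476.78 -89.88] [ 1.32 -0.2 ]
```

{"method": "drive_tool", "body": {
  "deltas": [
    [[-0.8,0.8,0,0,0,0,1],[-0.8,0.8,0,0,0,0,1],[-0.8,0.8,0,0,0,0,1],[-0.8,0.8,0,0,0,0,1],[-0.8,0.8,0,0,0,0,1],[-0.8,0.8,0,0,0,0,1],[0,0,0,0,0,0,1],[0,0,0,0,0,0,1]]
  ]
}}

```text
time_s: 13.28
position: [337.6, -260.0, 380.2]
tool_rot: [0.999, -0.05, -0.001, -0.001]
wrist_force: [-0.3, 0.1, -0.1]
finger_gap: 0.4
grasp_force: 0.0
```

{"method": "drive_tool", "body": {
  "deltas": [
    [[0,0,1,0,0,0,1],[0,0,2,0,0,0,1],[0,0,2,0,0,0,1],[0,0,1.5,0,0,0,1],[0,0,0.9,0,0,0,1],[0,0,0,0,0,0,1],[0,0,0,0,0,0,1]]
  ]
}}

```text
time_s: 13.87
position: [338.1, -259.8, 306.7]
tool_rot: [0.999, -0.049, -0.0, -0.001]
wrist_force: [-0.1, 0.1, 0.8]
finger_gap: 0.3
grasp_force: 0.0
```

```bash
python3 - <<'E'
from h import *
c=r.capture("scene");cv2.imwrite("pics/sc4.png",c)
for d in r.outline_of("scene","door")[:1]:print(d["conf"],d["bbox"],d["mask"].sum())
o=r.observe();print(o["position"],np.degrees(R.from_quat(o["tool_rot"]).as_rotvec()))
E
```

```text
0.75 [230.3, 170.8, 298.1, 242.7] 3053
[ 338.35 -260.35  307.95] [179.72  -8.86   0.08]
```

{"method": "drive_tool", "body": {
  "deltas": [
    [[0,-0.6,0,0,0,0,1],[0,-0.6,0,0,0,0,1],[0,-0.6,0,0,0,0,1],[0,-0.4,0,0,0,0,1],[0,-0.3,0,0,0,0,1],[-0.08,-0.4,0,0,0,0,1],[-0.08,-0.5,0,0,0,0,1],[-0.04,-0.57,0,0,0,0,1],[-0.04,-0.57,0,0,0,0,1],[0.01,-0.57,0,0,0,0,1]]
  ]
}}

```text
time_s: 14.8
position: [340.6, -208.5, 307.2]
tool_rot: [0.999, -0.049, -0.0, -0.0]
wrist_force: [-0.4, -0.3, -0.3]
finger_gap: 0.3
grasp_force: 0.1
```

{"method": "drive_tool", "body": {
  "deltas": [
    [[0.02,-0.57,0,0,0,0,1],[0.06,-0.58,0,0,0,0,1],[0.07,-0.58,0,0,0,0,1],[0.12,-0.58,0,0,0,0,1],[0.12,-0.58,0,0,0,0,1],[0.17,-0.57,0,0,0,0,1],[0.18,-0.57,0,0,0,0,1],[0.22,-0.56,0,0,0,0,1],[0.23,-0.56,0,0,0,0,1]]
  ]
}}

```text
time_s: 15.55
position: [357.9, -158.4, 307.2]
tool_rot: [0.999, -0.049, 0.0, 0.0]
wrist_force: [0.2, -0.9, 0.4]
finger_gap: 0.3
grasp_force: 0.0
```

```bash
python3 - <<'E'
from h import *
c=r.capture("scene");cv2.imwrite("pics/sc5.png",c)
for d in r.outline_of("scene","door")[:1]:print(d["conf"],d["bbox"],d["mask"].sum())
c=r.capture("top");cv2.imwrite("pics/tp5.png",c)
for d in r.outline_of("top","door")[:1]:print(d["conf"],d["bbox"],d["mask"].sum())
o=r.observe();print(o["position"],o["wrist_force"])
E
```

```text
0.74 [390.8, 216.6, 416.7, 238.9] 475
0.82 [212.3, 214.3, 266.9, 266.6] 1153
[ 357.74 -158.84  307.21] [ 0.28  0.11 -1.05]
```

{"method": "drive_tool", "body": {
  "deltas": [
    [[0.28,-0.55,0,0,0,0,1],[0.28,-0.54,0,0,0,0,1],[0.33,-0.53,0,0,0,0,1],[0.34,-0.52,0,0,0,0,1],[0.38,-0.5,0,0,0,0,1],[0.39,-0.49,0,0,0,0,1],[0.43,-0.47,0,0,0,0,1],[0.44,-0.46,0,0,0,0,1],[0.48,-0.43,0,0,0,0,1],[0.48,-0.42,0,0,0,0,1]]
  ]
}}

```text
time_s: 16.58
position: [401.1, -113.5, 307.2]
tool_rot: [0.999, -0.049, -0.0, -0.0]
wrist_force: [-0.1, -0.6, 0.1]
finger_gap: 0.5
grasp_force: 0.0
```

{"method": "drive_tool", "body": {
  "deltas": [
    [[0.35,-0.25,0,0,0,0,1],[0.35,-0.25,0,0,0,0,1],[0.34,-0.26,0,0,0,0,1],[0.37,-0.22,0,0,0,0,1],[0.37,-0.22,0,0,0,0,1],[0.38,-0.22,0,0,0,0,1],[0.3,-0.14,0,0,0,0,1],[0.3,-0.14,0,0,0,0,1],[0.3,-0.14,0,0,0,0,1],[0.29,-0.14,0,0,0,0,1]]
  ]
}}

```text
time_s: 17.42
position: [436.1, -97.5, 307.2]
tool_rot: [0.999, -0.049, -0.0, -0.0]
wrist_force: [-0.6, -0.3, 0.1]
finger_gap: 0.2
grasp_force: 0.0
```

```bash
python3 - <<'E'
from h import *
for k in("scene","top"):
    c=r.capture(k);cv2.imwrite(f"pics/{k}6.png",c)
    for d in r.outline_of(k,"door")[:1]:print(d["conf"],d["bbox"],d["mask"].sum())
o=r.observe();print(o["position"],o["wrist_force"])
E
```

```text
0.92 [242.9, 159.7, 297.9, 222.5] 2465
0.97 [189.4, 211.0, 267.2, 244.4] 997
[435.85 -97.47 307.15] [-0.06 -0.14  0.13]
```

{"method": "drive_tool", "body": {
  "deltas": [
    [[0.25,-0.09,0,0,0,0,1],[0.25,-0.09,0,0,0,0,1],[0.25,-0.09,0,0,0,0,1],[0.25,-0.09,0,0,0,0,1],[0.25,-0.08,0,0,0,0,1],[0.25,-0.07,0,0,0,0,1],[0.25,-0.07,0,0,0,0,1],[0.25,-0.06,0,0,0,0,1],[0.25,-0.06,0,0,0,0,1],[0.25,-0.06,0,0,0,0,1]]
  ]
}}

```text
time_s: 18.45
position: [461.7, -92.4, 307.2]
tool_rot: [0.999, -0.049, -0.0, -0.0]
wrist_force: [0.4, 0.1, 0.7]
finger_gap: 0.2
grasp_force: 0.0
```

{"method": "drive_tool", "body": {
  "deltas": [
    [[0.15,-0.03,0,0,0,0,1],[0.15,-0.03,0,0,0,0,1],[0.15,-0.03,0,0,0,0,1],[0.15,-0.02,0,0,0,0,1],[0.1,-0.02,0,0,0,0,1],[0.1,-0.02,0,0,0,0,1],[0.1,-0.01,0,0,0,0,1],[0.1,0,0,0,0,0,1],[0.1,0,0,0,0,0,1],[0,0,0,0,0,0,1]]
  ]
}}

```text
time_s: 19.28
position: [472.7, -92.0, 307.2]
tool_rot: [0.999, -0.049, 0.0, 0.0]
wrist_force: [0.4, 0.4, 0.5]
finger_gap: 0.6
grasp_force: 0.0
```

{"method": "drive_tool", "body": {
  "deltas": [
    [[0.05,0,0,0,0,0,1],[0.05,0,0,0,0,0,1],[0.05,0,0,0,0,0,1],[0.05,0,0,0,0,0,1],[0.05,0,0,0,0,0,1],[0,0,0,0,0,0,1]]
  ]
}}

```text
time_s: 19.78
position: [475.1, -92.2, 307.2]
tool_rot: [0.999, -0.049, 0.0, 0.0]
wrist_force: [-0.4, -0.0, 0.2]
finger_gap: 0.3
grasp_force: 0.0
```

{"method": "drive_tool", "body": {
  "deltas": [
    [[0.05,0,0,0,0,0,1],[0.05,0,0,0,0,0,1],[0.05,0,0,0,0,0,1],[0,0,0,0,0,0,1],[0,0,0,0,0,0,1]]
  ]
}}

```text
time_s: 20.2
position: [476.6, -92.3, 307.2]
tool_rot: [0.999, -0.049, -0.0, 0.0]
wrist_force: [-0.1, -1.1, 0.3]
finger_gap: 0.2
grasp_force: 0.0
```

```bash
python3 - <<'E'
from h import *
for k in("scene","top"):
    c=r.capture(k);cv2.imwrite(f"pics/{k}7.png",c)
    for d in r.outline_of(k,"door")[:1]:print(d["conf"],d["bbox"],d["mask"].sum())
o=r.observe();print(o["position"],o["wrist_force"])
E
```

```text
0.65 [253.8, 156.4, 296.6, 224.2] 1854
0.56 [151.8, 142.8, 278.8, 226.2] 5816
[476.54 -92.29 307.21] [-0.16  0.48  0.65]
```

{"method": "drive_tool", "body": {
  "deltas": [
    [[0.05,0,0,0,0,0,1],[0.05,0,0,0,0,0,1],[0.05,0,0,0,0,0,1],[0,0,0,0,0,0,1],[0,0,0,0,0,0,1]]
  ]
}}

```text
time_s: 20.82
position: [478.0, -92.4, 307.2]
tool_rot: [0.999, -0.049, -0.0, -0.0]
wrist_force: [-0.9, -1.0, 1.3]
finger_gap: 0.6
grasp_force: 0.6
```

{"method": "drive_tool", "body": {
  "deltas": [
    [[0.05,0,0,0,0,0,1],[0.05,0,0,0,0,0,1],[0,0,0,0,0,0,1],[0,0,0,0,0,0,1]]
  ]
}}

```text
time_s: 21.15
position: [478.5, -92.5, 306.9]
tool_rot: [0.999, -0.049, -0.001, -0.0]
wrist_force: [-5.3, 0.9, 2.7]
finger_gap: 0.3
grasp_force: 2.7
```

The push force has risen to 5 N, so the door is against its stop. I'll back off.

{"method": "drive_tool", "body": {
  "deltas": [
    [[-0.1,0,0,0,0,0,1],[-0.2,0,0,0,0,0,1],[-0.4,0,0,0,0,0,1],[-1,0,0,0,0,0,1],[-1.5,0,0,0,0,0,1],[-1.5,0,0,0,0,0,1],[-1.5,0,-1,0,0,0,1],[-1.5,0,-2,0,0,0,1],[-1,0,-2,0,0,0,1],[0,0,-2,0,0,0,1]]
  ]
}}

```text
time_s: 21.98
position: [390.3, -83.3, 377.4]
tool_rot: [0.999, -0.049, -0.001, -0.0]
wrist_force: [-0.8, -0.3, 0.8]
finger_gap: 0.1
grasp_force: 0.0
```

{"method": "drive_tool", "body": {
  "deltas": [
    [[0,2,-2,0,0,0,1],[0,3,-2,0,0,0,1],[0,3,0,0,0,0,1],[0,3,0,0,0,0,1],[0,3,0,0,0,0,1],[0,3,0,0,0,0,1],[0,3,0,0,0,0,1],[0,3,0,0,0,0,1],[0,2,0,0,0,0,1],[0,0,0,0,0,0,1]]
  ]
}}

```text
time_s: 22.82
position: [366.7, -335.6, 417.1]
tool_rot: [0.999, -0.051, 0.0, 0.001]
wrist_force: [0.1, -0.6, -0.6]
finger_gap: 0.2
grasp_force: 0.0
```

```bash
python3 - <<'E'
from h import *
c=r.capture("scene");cv2.imwrite("pics/sc8.png",c);tp=r.capture("top");cv2.imwrite("pics/tp8.png",tp)
a=cv2.resize(c[140:240,250:350],(400,400),interpolation=cv2.INTER_CUBIC)
b=cv2.resize(tp[135:235,175:275],(400,400),interpolation=cv2.INTER_CUBIC)
cv2.imwrite("pics/e.png",np.hstack([a,b]))
cab=[552.3,-151.2,np.radians(-5.7)]
for P in ([-65,-83,165],[-71,79,165],[-71,79,15],[-71,-71,165]):
    w=W(cab,[P]);print(P,(proj("scene",w)[0]-[250,140])*4,(proj("top",w)[0]-[175,135])*4+[400,0])
E
```

```text
[-65, -83, 165] [170.45 106.43] [716.39 323.65]
[-71, 79, 165] [26.31 50.15] [351.84 304.24]
[-71, 79, 15] [ 41.34 252.69] [436.38 351.33]
[-71, -71, 165] [151.22 103.7 ] [688.06 334.48]
```

View pics/e.png

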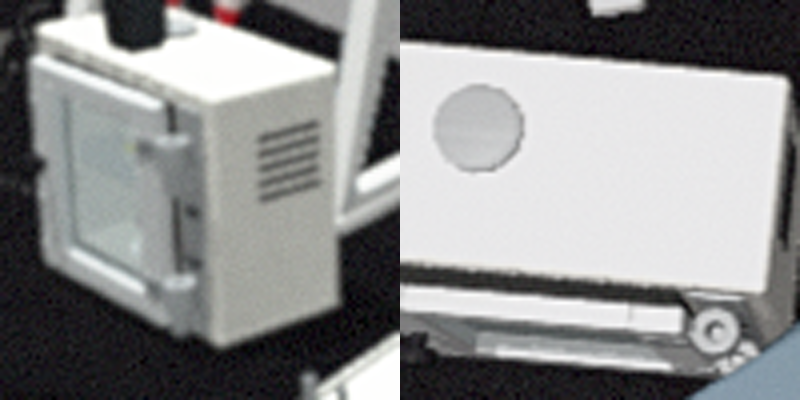

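The views show the door shut and parallel to the cabinet front, with both lugs seated on their pintles at crop (160,150) and (178,290) and the upper pin visible in its bore at (716,328). The arm is clear, so I'm handing in.

```bash
python3 -c "
from station import r
print(r.finish_job())"
```

```text
the job is handed in; nothing more can be done
None
```

The door hangs on both pintles with its sockets fully home and is shut against the seal; I let go of it, left everything else alone, and handed the job in at about 23 s.

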